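# Free the jammed soap balls and fill the soap dish

## Task

Soap balls are jammed in the neck of the glass dispenser bottle: rock the bottle side to side on its pivot by its top knob until every ball has dropped onto the wire chute, and let the bottle hang straight again. Then lift all the soap balls from the chute (some may be there already) into the white ceramic dish and put the dish's lid on properly. Be gentle: the soap dents and the bottle is glass, so use a light grip, no more than about 30 N, and leave the other things on the counter where they are.

Things in the scene. Friction and masses are not known exactly. Their poses are not given: they have to be found in the camera images.
- stand: Fixed steel dispenser stand. Origin on the table right under the bottle's pivot, z up. A flat post (36 wide along y, 176 high) stands 39 to 51 mm to the -x side and carries the pivot. Two thin chute wires, 28 mm apart, run from under the bottle along the stand's -y, sloping down 8.5 degrees to an end stop at y = -0.245
- chute_end (a point): Where the first soap ball in the chute rests: its centre, 35 mm above the table, 20 mm before the end stop (38 high). Further balls queue 40 mm behind each other towards the bottle and roll down as others are taken. Free room on both sides (stand's x) of the balls here; guard wires (60 to 80 high, x = +-0.030) only from y = -0.085 back to the bottle
- pivot (a point): The bottle's pivot, 155 mm above the stand's origin; its axis is the stand's x
- bottle (a joint): Lean of the glass bottle about its pivot. 0 = straight, neck down; positive = top leans to the stand's -y (chute side). Stops at -0.6 and 0.6 rad. A weak spring (1.6 N m/rad) brings it back near 0 when let go; about 5 N at the knob holds it at 0.5. A ball rolls off a +y fin at about +0.3 rad or more, off the -y fin at about -0.3 or less: lean it 0.45 to 0.55 for about a second each way
- neck (a point): Middle of the bottle's neck; x, y, z as the bottle's. Clear flat flask, 50 deep (x), neck 82 wide (y), body above 120 wide, 102 to 297 above the table. In the neck three fins, 46 mm apart, stick in alternately (top and bottom fin on the +y wall, middle one on -y), sloping 11 degrees down to their wall, and catch the balls; off the bottom fin a ball falls onto the chute
- grip (a point): In the white plastic knob on the bottle's top end, 167 mm above the pivot; moves with the bottle. Knob 30 thick along the stand's x, 24 along y, sticking up 42 mm from the flat white cap; the point is 25 mm above the cap, 17 mm below the knob's top
- lid: Loose round white ceramic lid, 0.28 kg. Origin: centre of its underside. A plug (108 across, 8 high) drops into the dish's mouth, a flange (146 across, 8 to 15 above the origin) rests on the rim, so a seated lid's origin is 52 above the dish's. Round knob on top: 28 across, 25 to 52 above the origin, stem 18 across below it
- dish: Loose round white ceramic soap dish, 142 across, 60 tall, walls and floor 6 thick, inner radius about 64. Origin: centre of its underside, z up. 0.45 kg
- soap0: Slippery white soap ball, 40 across, about 36 g; origin at its centre. Always present; starts jammed on the top fin in the bottle's neck
- soap1: Slippery white soap ball, 40 across, about 36 g; origin at its centre. May be absent; if present starts jammed on the bottom fin in the bottle's neck
- soap2: Slippery white soap ball, 40 across, about 36 g; origin at its centre. Always present; starts at the end of the chute, having fallen out already
- soap3: Slippery white soap ball, 40 across, about 36 g; origin at its centre. May be absent; if present starts on the chute, having fallen out already
- brush_cup: Ceramic toothbrush cup painted with blue flowers, 76 across, 98 tall, a toothbrush standing in it. Origin: centre of its underside. Not part of the job
- shaving_cup: Closed plastic shaving cup, grey with a black lid, 84 across, 86 tall. Origin: centre of its underside. Not part of the job
- mirror: Folding hand mirror lying closed, 110 by 100, 19 thick. Origin: centre of its underside. Not part of the job
- tweezers: Set of steel tweezers on a flat black tray, 70 by 110, 13 tall. Origin: centre of its underside. Not part of the job
- lotion: White lotion bottle, 60 across, 150 tall. Origin: centre of its underside. Not part of the job
- cream: Amber cream jar, 72 across, 55 tall. Origin: centre of its underside. Not part of the job
Things that resemble listed ones, but are neither listed nor needed, are in the scene too. Leave any yellow look-alike of the lid alone.

How it is judged (in metres and radians):
On the way, in this order (a step that is already met when the one before it is completed fails the run):
1. every soap ball is out of the bottle (z of each of soap0, soap1 in the frame of stand below 0.09 m), for 0.2 s.
2. every soap ball lies in the dish (horizontal distance between each of soap0, soap1, soap2, soap3 and dish below 0.055 m and z of soap0 in the frame of dish between 0.015 and 0.042 m and z of soap1 in the frame of dish between 0.015 and 0.042 m and z of soap2 in the frame of dish between 0.015 and 0.042 m and z of soap3 in the frame of dish between 0.015 and 0.042 m), for 0.2 s.
At the end, for the whole second after the job is handed in: every soap ball present lies on the floor of the dish (not piled up), the lid sits level on the rim with its plug in the mouth (within 16 mm of the dish's centre, at its seated height within 6 mm), the dish stands upright on the table at rest, and the bottle hangs within 0.15 rad of straight (all of step 2 and horizontal distance between lid and dish below 0.016 m and z of lid in the frame of dish between 0.046 and 0.058 m and angle between each of lid, dish's own z axis and vertical below 0.08 rad and height (world z) of dish below 0.008 m and value of joint bottle between -0.15 and 0.15 rad and linear speed of each of lid, dish below 0.02 m/s); the robot touches nothing.
It fails at once if a soap ball is squeezed too hard (both fingers' forces added up) (contact force between the fingers and soap0 above 90 N or contact force between the fingers and soap1 above 90 N or contact force between the fingers and soap2 above 90 N or contact force between the fingers and soap3 above 90 N).
It fails at once if the glass bottle is squeezed or struck too hard (both fingers' forces added up) (contact force between the fingers and bottle above 110 N).
It fails at once if a bystander is pushed aside by more than 40 mm (distance of any of brush_cup, shaving_cup, mirror, tweezers, lotion, cream from where it was at the start of the episode above 0.04 m).
Of soap1, soap3 only 1 to 2 are there at a start; the rules pass over those that are not, and their reading is None.
At some moment in a run one of dish, lid may be knocked a few centimetres aside while the robot is not near it.
Once in a run the grip may slacken for a moment while it holds something.
It also fails if it takes over 210 s, if anything falls off the work surface, if the arm or the gripper's body presses on something with over 40 N, if the wrist force passes 120 N, or if a joint passes its speed limit or range.

## Robot

A 6-joint arm with a two-finger parallel gripper is mounted at the origin on the work surface. World frame = base frame: x ahead of the robot, y to its left, z up, the work surface at z = 0. Lengths are in mm, angles in rad, forces in N, time in s.
With the tool pointing down it reaches from about 300 to 775 mm from the base axis. Payload 14.6 kg.
Tool frame: the origin (TCP) lies at the very end of the fingers, on their centre line; the grasp point (between the pads) lies 19 mm behind it; z points along the fingers, y is the line along which they close (so a half turn about z gives the same grasp; the last joint's range is limited). The gripper opens to 94 mm and grips with 3 to 60 N. Pads are 16 mm wide; open, the fingers measure 119 mm over their backs; the gripper's body (75 mm by 177 mm) begins 78 mm behind the grasp point.
Start: joints at [1.054, 0.3, 1.521, -0, 1.321, -0.067], TCP at [239.128, 495.285, 205.446] pointing down, gripper open.
Joint ranges: [-3.03, 3.03], [-0.79, 2.21], [0.23, 2.52], [-1.04, 4.18], [0, 3.07], [-2.55, 2.55]. Speed limits (rad/s): [2.22, 2.22, 2.57, 3.14, 3.14, 3.14].

## Interface

Orientations are given as [roll, pitch, yaw] about the fixed x, y, z axes, in that order (R = Rz(yaw) Ry(pitch) Rx(roll)).
In Python, from cell import read_state, viewer, manip, models gives the robot as it stands.
- The arm moves only by the tool carry_out, never from a script. Its argument "deltas" is a list of rows, each an object with "dp": the shift along the tool's x, y, z in mm, a list of three; "roll": the turn about the tool's z in degrees; "gripper": the opening, from -1 (shut) to 1 (fully open), so that 0 is half open. In form: [{"dp": [tx, ty, tz], "roll": roll, "gripper": gripper}, ...]. A call has 1 to 12 rows; each row is the pose to reach, as a shift and turn from the pose commanded when the call began, along the tool's axes at that moment; what a row does not reach only later rows make up. A row lasts 1/12 s, in which the tool goes at most 41.7 mm and 7.16 degrees, less where a joint would pass 70% of its speed; a pose out of reach is approached as far as the arm can. A call with a gripper value outside its range is refused whole. The fingers move at their own pace and stop on an object; "newtons" is the grip in N (left out, the last holds). Time passes only in rows, so rows that repeat a pose let the fingers close. It gives the time, the measured TCP pose, the force, the opening and the grip force at its end, in the units of the state.
- read_state(): the state, without advancing time (a new reading comes with each control period).
- viewer.camera(name): name is "side" or "top"; returns the picture (400x640x3 uint8, red, green, blue); there is no depth.
- viewer.camera_params(name): a dict with "fovy" (degrees; the focal length in pixels is half the picture's height over the tangent of half this angle, whatever the lens; pixels are square), "cx", "cy" (the principal point, pixels), "eye" and "attitude" of the camera in the world. Camera axes: x right, y up, looking along -z (the intrinsics and any distortion apply to the point x, -y, -z); pixel columns grow to the right and rows downward; lengths in mm; the calibration is good to about 2 mm. A picture is of the moment at which its call begins. camera_params takes no time and is no camera call.
- manip.sign_off(): hands the job in; it is judged then, once.
Trained networks look in the newest picture that a camera, given by its name, has taken for a name from the list of things; names that differ only in an ending like _2 or _b are one class to them, and where a whole thing is asked for, a point or a joint stands for the part that bears it (a point fixed in the world has none). Each returns a list of dicts, best first, with "p" (0 to 1); they miss things now and then, are a little off and sometimes report something else, mostly with a low value. They report only what shows in the picture. A call takes as long as a camera call. They do not tell look-alikes from the thing itself.
- models.cut_out(camera, label): "region" (400x640 bool, what is visible of it) and "box" ([left, top, right, bottom] in pixels, round what is visible of it).
The state is a dict: "clock": time; "joints": joint angles; "qd": joint speeds; "effort": joint torques, N m; "eef_pos": TCP position; "eef_rot": TCP orientation; "wrist_force": force on the tool from outside, world axes, zero at the start; "moment": the same for the moment, N m; "finger_gap": finger opening in mm; "finger_force": force on a finger pad.
Only numpy, scipy, OpenCV 4.12 (cv2) and the standard library are available. Lean on these libraries where they do the work, as an engineer would, in place of code of your own. Each camera call takes 0.05 s, during which the arm holds its last target. There are 200 camera calls.

## Working session

There is one attempt and no reset: what is moved stays moved. The work goes in short steps, Python scripts to look and compute and a tool call to move; the robot and the scene stay as the last step left them, time stands still between calls to the robot, and variables do not carry over. Pictures are saved under pics/ and viewed, at most 14 in all, crops included, and the job is handed in when it is done.

Besides the shell and the picture viewer there is one more tool, called after "Request:" by a JSON object that holds its "op" and its "data", one argument or row to a line. carry_out: Moves the arm, as the interface text tells. Its arguments: {"type":"object","properties":{"deltas":{"type":"array"},"newtons":{"type":"number"}},"required":["deltas"]}

```bash
mkdir -p pics; ls
cat > h.py <<'E'
import numpy as np, cv2
from scipy.spatial.transform import Rotation as R
from cell import read_state, viewer, manip, models
def snap(cam,name=None):
    im=np.asarray(viewer.camera(cam))
    if name: cv2.imwrite(f'pics/{name}.png',im[:,:,::-1])
    return im
E
python3 - <<'E'
from h import *
print(read_state())
for c in ('side','top'):
    snap(c,c+'0'); print(viewer.camera_params(c))
    for l in ['stand','bottle','grip','lid','dish','soap0']:
        for d in models.cut_out(c,l): print(c,l,round(d['p'],2),d['box'])
E
```

```text
pics
{'clock': 0.0, 'joints': array([ 1.05437846e+00,  3.00473768e-01,  1.52160836e+00, -1.78673950e-05,
        1.32067861e+00, -6.66027805e-02]), 'qd': array([-0.00141214,  0.00065399, -0.00070168,  0.00052393, -0.00045457,
        0.00073338]), 'effort': array([-1.12049293e-03, -5.31815064e+01, -3.52725792e+01,  7.07434723e-02,
        2.44842202e-02, -1.25744891e-04]), 'eef_pos': array([239.01447776, 495.05151491, 204.87332244]), 'eef_rot': array([-3.14042600e+00, -6.04726577e-05,  2.69178197e+00]), 'wrist_force': array([0.31807741, 0.18504513, 0.19197894]), 'moment': array([ 0.00081021,  0.00942469, -0.03673727]), 'finger_force': 0.0, 'finger_gap': 94.0655064074675}
{'fovy': 46.73101053307707, 'cx': 308.8035231210875, 'cy': 201.06609201974095, 'eye': array([-451.7566347 , -923.95479182, 1131.99699621]), 'attitude': array([ 0.94623313,  0.02247154, -0.81024335])}
side stand 0.9 [282.5, 130.2, 356.1, 220.4]
side stand 0.16 [254.4, 153.2, 269.2, 187.3]
side bottle 0.62 [278.6, 127.3, 314.4, 188.8]
side grip 0.7 [278.5, 126.1, 315.9, 187.1]
side grip 0.32 [392.0, 224.6, 413.2, 247.4
[... 325 characters left out ...]
342.5, 209.3, 350.1, 222.2]
side soap0 0.36 [278.0, 128.3, 313.1, 185.2]
{'fovy': 46.86025543385397, 'cx': 319.3039425123045, 'cy': 197.65741291312705, 'eye': array([ 287.95892926,    9.22658182, 1410.42820088]), 'attitude': array([ 0.14051819,  0.00363502, -1.55196497])}
top stand 0.88 [222.0, 108.5, 339.9, 167.9]
top bottle 0.58 [222.8, 111.5, 273.8, 149.9]
top grip 0.7 [219.4, 107.5, 275.5, 150.4]
top lid 0.87 [206.5, 258.1, 257.8, 309.0]
top lid 0.78 [240.4, 183.0, 292.9, 228.9]
top lid 0.63 [164.4, 218.8, 214.0, 266.1]
top lid 0.48 [223.9, 105.6, 273.1, 152.4]
top lid 0.36 [221.1, 107.9, 338.9, 166.1]
top dish 0.57 [397.5, 159.0, 447.1, 205.6]
top soap0 0.55 [239.3, 184.1, 290.5, 228.6]
```

Run:
```python
import cv2
t=cv2.imread('pics/top0.png');s=cv2.imread('pics/side0.png')
cv2.imwrite('pics/t1.png',cv2.resize(t[60:340,120:520],(800,560),interpolation=cv2.INTER_CUBIC))
cv2.imwrite('pics/s1.png',cv2.resize(s[100:310,160:460],(800,560),interpolation=cv2.INTER_CUBIC))
```

```text
(no output)
```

View pics/t1.png

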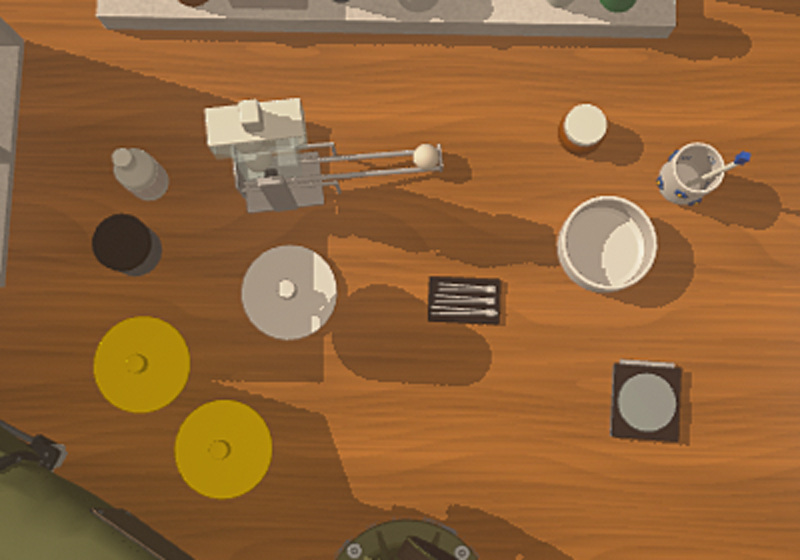

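View pics/s1.png

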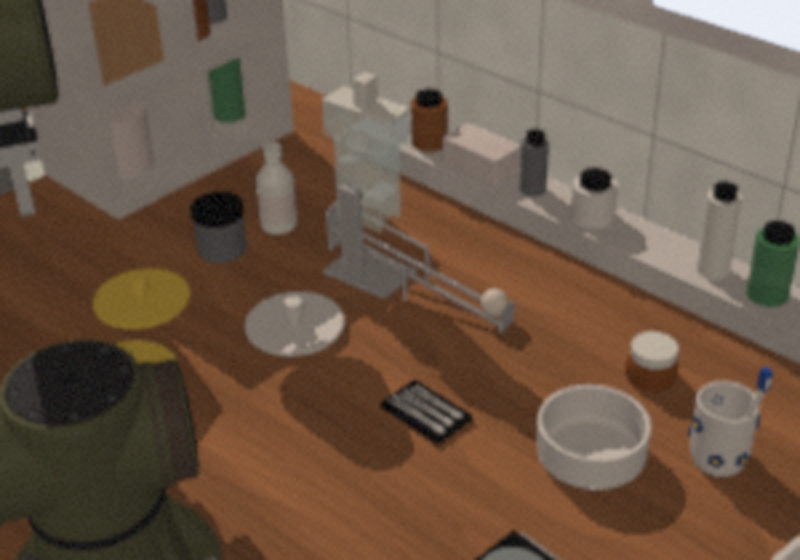

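```bash
cat >> h.py <<'E'
P={c:viewer.camera_params(c) for c in ('side','top')}
def cam(c):
    p=P[c]; return 200/np.tan(np.radians(p['fovy']/2)),p['cx'],p['cy'],p['eye'],R.from_euler('xyz',p['attitude']).as_matrix()
def ray(c,u,v):
    f,cx,cy,e,M=cam(c); return e,M@np.array([(u-cx)/f,-(v-cy)/f,-1])
def onz(c,u,v,z):
    e,d=ray(c,u,v); return e+d*(z-e[2])/d[2]
def proj(c,p):
    f,cx,cy,e,M=cam(c); q=M.T@(np.asarray(p,float)-e); return np.array([cx-f*q[0]/q[2],cy+f*q[1]/q[2]])
def tri(u1,u2):
    (e1,d1),(e2,d2)=ray('side',*u1),ray('top',*u2)
    A=np.c_[d1,-d2]; s=np.linalg.lstsq(A,e2-e1,rcond=None)[0]; a,b=e1+s[0]*d1,e2+s[1]*d2
    return (a+b)/2,np.linalg.norm(a-b)
def cen(c,l,near=None):
    ds=models.cut_out(c,l)
    if near is not None: ds=sorted(ds,key=lambda d:np.hypot(*(np.array([(d['box'][0]+d['box'][2])/2,(d['box'][1]+d['box'][3])/2])-near)))
    b=ds[0]['box']; return np.array([(b[0]+b[2])/2,(b[1]+b[3])/2]),b,ds[0]['p']
E
python3 - <<'E'
from h import *
T=lambda x,y:(120+x/2,60+y/2)
S=lambda x,y:(160+x*.375,100+y*.375)
np.set_printoptions(precision=1,suppress=True)
print('ball top z35',onz('top',*T(426,157),35),'tri',tri(S(494,301),T(426,157)))
print('knobtop tri',tri(S(366,80),T(250,112)),onz('top',*T(250,105),339))
print('lid knob top z52',onz('top',*T(286,289),52),'tri',tri(S(293,300),T(286,289)))
print('lid disc z15',onz('top',*T(289,292),15))
print('dish rim z60',onz('top',*T(607,243),60), 'side', onz('side',*S(593,420),60))
for n,u in dict(cream=(585,125),brush=(697,167),tweez=(464,300),lotion=(125,158),shav=(122,242),mirror=(646,400)).items():print(n,onz('top',*T(*u),60))
print('TCP proj',proj('top',read_state()['eef_pos']),proj('side',read_state()['eef_pos']))
E
```

```text
ball top z35 [666.3 -20.6  35. ] tri (array([665.6, -21.1,  40.2]), np.float64(1.8907221600051145))
knobtop tri (array([637. , 198.4, 334.9]), np.float64(2.7616484312233123)) [643.3 198.8 339. ]
lid knob top z52 [456.4 184.5  52. ] tri (array([456.9, 183. ,  56.6]), np.float64(2.7372770673353246))
lid disc z15 [456.5 184.5  15. ]
dish rim z60 [ 532.9 -290.5   60. ] side [ 539.  -290.3   60. ]
cream [ 713.4 -259.6   60. ]
brush [ 651.2 -426.9   60. ]
tweez [443.9 -79.2  60. ]
lotion [649.7 433.2  60. ]
shav [521.3 429.9  60. ]
mirror [ 303. -344.   60.]
TCP proj [132.1 278.5] [168.2 173.7]
```

```bash
cat >> h.py <<'E'
np.set_printoptions(precision=1,suppress=True)
def to(p,yaw=None):
    "tool-axis shift and roll (deg) from present measured pose to world p, yaw"
    s=read_state(); M=R.from_euler('xyz',s['eef_rot']); d=M.inv().apply(np.array(p)-s['eef_pos'])
    r=None if yaw is None else (-np.degrees(yaw-s['eef_rot'][2])+90)%180-90
    print('dp',d,'roll',r)
YS=0.114; PIV=np.array([641,199,155.])
def st(x,y,z): return PIV*[1,1,0]+[x*np.cos(YS)-y*np.sin(YS),x*np.sin(YS)+y*np.cos(YS),z]
E
python3 -c "
from h import *
to((641,199,400),np.pi/2+YS)"
```

```text
dp [-490.7  -92.1 -194.6] roll 57.69797332731531
```

Request:
{"op": "carry_out", "data": {
  "deltas": [
    {"dp": [0, 0, -42], "roll": 0, "gripper": 0.3},
    {"dp": [0, 0, -84], "roll": 0, "gripper": 0.3},
    {"dp": [-20, -4, -120], "roll": 7, "gripper": 0.3},
    {"dp": [-50, -10, -150], "roll": 14, "gripper": 0.3},
    {"dp": [-90, -17, -170], "roll": 21, "gripper": 0.3},
    {"dp": [-130, -25, -180], "roll": 28, "gripper": 0.3},
    {"dp": [-170, -32, -190], "roll": 35, "gripper": 0.3},
    {"dp": [-210, -40, -195], "roll": 42, "gripper": 0.3},
    {"dp": [-250, -47, -195], "roll": 49, "gripper": 0.3},
    {"dp": [-290, -55, -195], "roll": 56, "gripper": 0.3},
    {"dp": [-330, -62, -195], "roll": 57.7, "gripper": 0.3},
    {"dp": [-365, -69, -195], "roll": 57.7, "gripper": 0.3}
  ],
  "newtons": 15
}}

```text
clock: 1.7
eef_pos: [539.5, 272.6, 400.4]
eef_rot: [3.142, 0.0, 1.682]
wrist_force: [0.1, 1.2, -0.1]
finger_gap: 60.9
finger_force: 0.0
```

```bash
python3 -c "
from h import *
to((641,199,400),np.pi/2+YS);print(read_state()['finger_gap'])"
```

```text
dp [-84.3  92.7   0.4] roll -0.18475679647984578
60.93898600430807
```

Request:
{"op": "carry_out", "data": {
  "deltas": [
    {"dp": [-28, 31, 0], "roll": 0, "gripper": 0.3},
    {"dp": [-56, 62, 0], "roll": 0, "gripper": 0.3},
    {"dp": [-84, 93, 0], "roll": 0, "gripper": 0.3},
    {"dp": [-84, 93, 0], "roll": 0, "gripper": 0.3},
    {"dp": [-84, 93, 0], "roll": 0, "gripper": 0.3}
  ]
}}

```text
clock: 2.12
eef_pos: [641.2, 200.0, 398.3]
eef_rot: [-3.139, 0.0, 1.682]
wrist_force: [-0.6, -0.1, 0.6]
finger_gap: 61.2
finger_force: 0.0
```

```bash
python3 -c "
from h import *
s=snap('side','s2');t=snap('top','t2')
import cv2
a=cv2.resize(s[90:230,240:380],(400,400),interpolation=2);b=cv2.resize(t[70:210,190:330],(400,400),interpolation=2)
cv2.imwrite('pics/c2.png',np.hstack([a,b])[:,:,::-1])
print(read_state()['eef_pos'])"
```

```text
[639.4 202.  400.5]
```

View pics/c2.png

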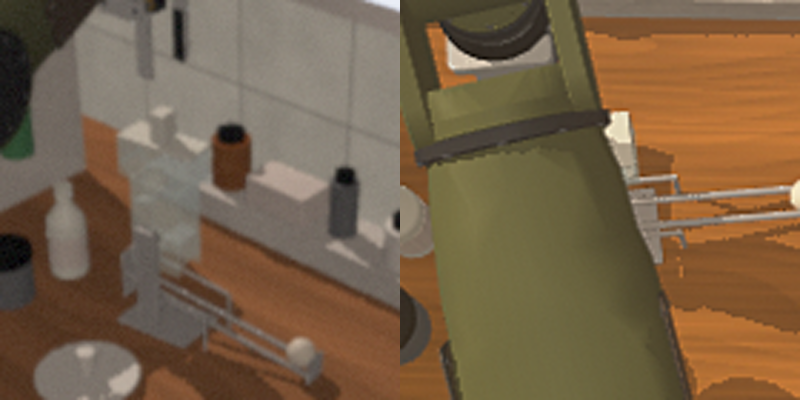

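Request:
{"op": "carry_out", "data": {
  "deltas": [
    {"dp": [0, 0, 25], "roll": 0, "gripper": 0.3},
    {"dp": [0, 0, 50], "roll": 0, "gripper": 0.3},
    {"dp": [0, 0, 70], "roll": 0, "gripper": 0.3},
    {"dp": [0, 0, 85], "roll": 0, "gripper": 0.3},
    {"dp": [0, 0, 93], "roll": 0, "gripper": 0.3},
    {"dp": [0, 0, 93], "roll": 0, "gripper": 0.1},
    {"dp": [0, 0, 93], "roll": 0, "gripper": -0.1},
    {"dp": [0, 0, 93], "roll": 0, "gripper": -0.4},
    {"dp": [0, 0, 93], "roll": 0, "gripper": -0.5},
    {"dp": [0, 0, 93], "roll": 0, "gripper": -0.6},
    {"dp": [0, 0, 93], "roll": 0, "gripper": -0.7},
    {"dp": [0, 0, 93], "roll": 0, "gripper": -0.7}
  ],
  "newtons": 15
}}

```text
clock: 3.22
eef_pos: [638.4, 201.6, 308.4]
eef_rot: [-3.139, -0.0, 1.685]
wrist_force: [-15.2, -2.5, 5.0]
finger_gap: 30.5
finger_force: 15.0
```

Request:
{"op": "carry_out", "data": {
  "deltas": [
    {"dp": [0, -2, 0], "roll": 0, "gripper": -0.7},
    {"dp": [0, -2, 0], "roll": 0, "gripper": -0.7},
    {"dp": [0, -2, 0], "roll": 0, "gripper": -0.7}
  ]
}}

```text
clock: 3.47
eef_pos: [638.3, 201.5, 308.4]
eef_rot: [3.139, -0.0, 1.685]
wrist_force: [4.3, 1.7, 3.5]
finger_gap: 30.0
finger_force: 15.0
```

Request:
{"op": "carry_out", "data": {
  "deltas": [
    {"dp": [-9, 0, 0], "roll": 0, "gripper": -0.7},
    {"dp": [-17, 0, 1], "roll": 0, "gripper": -0.7},
    {"dp": [-26, 0, 2], "roll": 0, "gripper": -0.7},
    {"dp": [-34, 0, 3.5], "roll": 0, "gripper": -0.7},
    {"dp": [-42, 0, 5.5], "roll": 0, "gripper": -0.7},
    {"dp": [-50, 0, 7.5], "roll": 0, "gripper": -0.7},
    {"dp": [-66, 0, 13.5], "roll": 0, "gripper": -0.7},
    {"dp": [-81, 0, 21], "roll": 0, "gripper": -0.7},
    {"dp": [-81, 0, 21], "roll": 0, "gripper": -0.7},
    {"dp": [-81, 0, 21], "roll": 0, "gripper": -0.7},
    {"dp": [-81, 0, 21], "roll": 0, "gripper": -0.7},
    {"dp": [-81, 0, 21], "roll": 0, "gripper": -0.7}
  ],
  "newtons": 20
}}

```text
clock: 4.47
eef_pos: [649.6, 121.1, 287.9]
eef_rot: [3.133, -0.0, 1.685]
wrist_force: [23.9, 4.1, 4.0]
finger_gap: 30.3
finger_force: 20.0
```

Request:
{"op": "carry_out", "data": {
  "deltas": [
    {"dp": [0, 0, 0], "roll": 0, "gripper": -0.7},
    {"dp": [0, 0, 0], "roll": 0, "gripper": -0.7},
    {"dp": [0, 0, 0], "roll": 0, "gripper": -0.7},
    {"dp": [0, 0, 0], "roll": 0, "gripper": -0.7},
    {"dp": [0, 0, 0], "roll": 0, "gripper": -0.7},
    {"dp": [0, 0, 0], "roll": 0, "gripper": -0.7},
    {"dp": [0, 0, 0], "roll": 0, "gripper": -0.7},
    {"dp": [0, 0, 0], "roll": 0, "gripper": -0.7}
  ]
}}

```text
clock: 5.13
eef_pos: [649.5, 121.2, 288.0]
eef_rot: [3.133, -0.0, 1.685]
wrist_force: [23.9, 4.8, 2.7]
finger_gap: 30.0
finger_force: 20.0
```

```bash
python3 -c "
from h import *
s=snap('side','s3');t=snap('top','t3')
import cv2
a=cv2.resize(s[90:230,240:380],(400,400),interpolation=2);b=cv2.resize(t[70:210,190:330],(400,400),interpolation=2)
cv2.imwrite('pics/c3.png',np.hstack([a,b])[:,:,::-1])
"
```

```text
(no output)
```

View pics/c3.png

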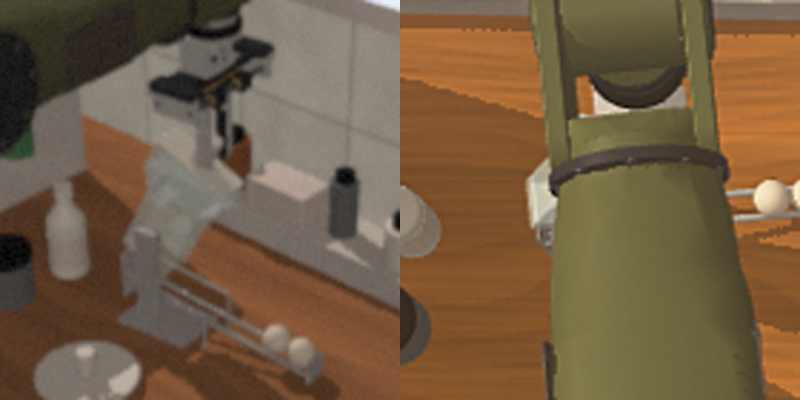

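Request:
{"op": "carry_out", "data": {
  "deltas": [
    {"dp": [8, 2, -4], "roll": 0, "gripper": -0.7},
    {"dp": [15, 2, -7.5], "roll": 0, "gripper": -0.7},
    {"dp": [31, 1.5, -13.5], "roll": 0, "gripper": -0.7},
    {"dp": [47, 1, -17.5], "roll": 0, "gripper": -0.7},
    {"dp": [64, 0.5, -20], "roll": 0, "gripper": -0.7},
    {"dp": [81, 0.5, -21], "roll": 0, "gripper": -0.7},
    {"dp": [98, 0, -20], "roll": 0, "gripper": -0.7},
    {"dp": [115, -0.5, -17.5], "roll": 0, "gripper": -0.7},
    {"dp": [131, -1, -13.5], "roll": 0, "gripper": -0.7},
    {"dp": [147, -1, -7.5], "roll": 0, "gripper": -0.7},
    {"dp": [162, -1.5, 0], "roll": 0, "gripper": -0.7},
    {"dp": [162, -1.5, 0], "roll": 0, "gripper": -0.7}
  ]
}}

```text
clock: 6.23
eef_pos: [625.6, 285.5, 285.0]
eef_rot: [-3.14, -0.001, 1.688]
wrist_force: [-0.1, 2.0, 7.1]
finger_gap: 15.4
finger_force: 3.5
```

Request:
{"op": "carry_out", "data": {
  "deltas": [
    {"dp": [0, 0, 0], "roll": 0, "gripper": -0.7},
    {"dp": [0, 0, 0], "roll": 0, "gripper": -0.7},
    {"dp": [0, 0, 0], "roll": 0, "gripper": -0.7},
    {"dp": [0, 0, 0], "roll": 0, "gripper": -0.7},
    {"dp": [0, 0, 0], "roll": 0, "gripper": -0.7},
    {"dp": [0, 0, 0], "roll": 0, "gripper": -0.7},
    {"dp": [0, 0, 0], "roll": 0, "gripper": -0.7},
    {"dp": [0, 0, 0], "roll": 0, "gripper": -0.7},
    {"dp": [0, 0, 0], "roll": 0, "gripper": -0.7},
    {"dp": [0, 0, 0], "roll": 0, "gripper": -0.7},
    {"dp": [0, 0, 0], "roll": 0, "gripper": -0.7},
    {"dp": [0, 0, 0], "roll": 0, "gripper": -0.7}
  ]
}}

```text
clock: 7.23
eef_pos: [626.5, 282.9, 286.6]
eef_rot: [-3.141, -0.001, 1.685]
wrist_force: [-0.7, 1.9, 5.9]
finger_gap: 13.9
finger_force: 3.0
```

Request:
{"op": "carry_out", "data": {
  "deltas": [
    {"dp": [0, 0, -30], "roll": 0, "gripper": 0},
    {"dp": [0, 0, -70], "roll": 0, "gripper": 0.3},
    {"dp": [-20, 0, -100], "roll": 0, "gripper": 0.3},
    {"dp": [-50, 0.5, -112], "roll": 0, "gripper": 0.3},
    {"dp": [-81, 1, -112], "roll": 0, "gripper": 0.3},
    {"dp": [-81, 1, -112], "roll": 0, "gripper": 0.3},
    {"dp": [-81, 1, -112], "roll": 0, "gripper": 0.3}
  ]
}}

```text
clock: 7.82
eef_pos: [637.2, 200.8, 397.8]
eef_rot: [-3.14, -0.0, 1.683]
wrist_force: [-0.4, 0.3, -0.4]
finger_gap: 57.2
finger_force: 0.0
```

```bash
python3 -c "
from h import *
s=snap('side','s4')
import cv2
a=cv2.resize(s[90:230,240:380],(500,500),interpolation=2)
cv2.imwrite('pics/c4.png',a[:,:,::-1])
print(read_state()['eef_pos'],read_state()['finger_gap'])
to((638.3,201.5,400))
"
```

```text
[637.1 201.8 397.6] 59.43297480272433
dp [-0.4  1.2 -2.4] roll None
```

View pics/c4.png

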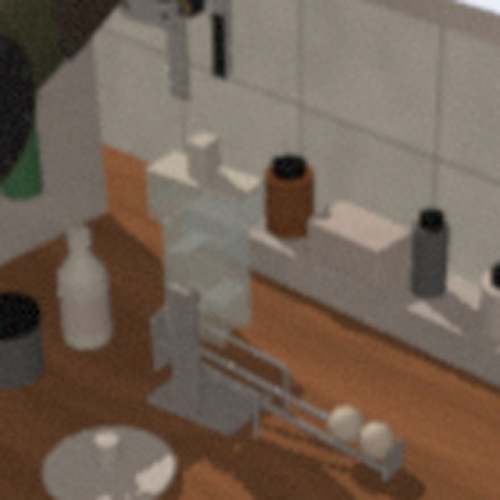

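Request:
{"op": "carry_out", "data": {
  "deltas": [
    {"dp": [0, 1, 25], "roll": 0, "gripper": 0.3},
    {"dp": [0, 1, 50], "roll": 0, "gripper": 0.3},
    {"dp": [0, 1, 70], "roll": 0, "gripper": 0.3},
    {"dp": [0, 1, 84], "roll": 0, "gripper": 0.3},
    {"dp": [0, 1, 90], "roll": 0, "gripper": 0.3},
    {"dp": [0, 1, 90], "roll": 0, "gripper": 0},
    {"dp": [0, 1, 90], "roll": 0, "gripper": -0.3},
    {"dp": [0, 1, 90], "roll": 0, "gripper": -0.5},
    {"dp": [0, 1, 90], "roll": 0, "gripper": -0.6},
    {"dp": [0, 1, 90], "roll": 0, "gripper": -0.7},
    {"dp": [0, 1, 90], "roll": 0, "gripper": -0.7},
    {"dp": [0, 1, 90], "roll": 0, "gripper": -0.7}
  ],
  "newtons": 25
}}

```text
clock: 8.87
eef_pos: [638.3, 201.5, 309.2]
eef_rot: [3.14, -0.0, 1.685]
wrist_force: [-0.5, 0.9, 3.0]
finger_gap: 30.1
finger_force: 25.0
```

Request:
{"op": "carry_out", "data": {
  "deltas": [
    {"dp": [9, 0, 0], "roll": 0, "gripper": -0.7},
    {"dp": [17, 0, 1], "roll": 0, "gripper": -0.7},
    {"dp": [26, 0, 2], "roll": 0, "gripper": -0.7},
    {"dp": [34, -0.5, 3.5], "roll": 0, "gripper": -0.7},
    {"dp": [42, -1, 5.5], "roll": 0, "gripper": -0.7},
    {"dp": [50, -1, 7.5], "roll": 0, "gripper": -0.7},
    {"dp": [66, -1.5, 13.5], "roll": 0, "gripper": -0.7},
    {"dp": [81, -2, 21], "roll": 0, "gripper": -0.7},
    {"dp": [81, -2, 21], "roll": 0, "gripper": -0.7},
    {"dp": [81, -2, 21], "roll": 0, "gripper": -0.7},
    {"dp": [81, -2, 21], "roll": 0, "gripper": -0.7},
    {"dp": [81, -2, 21], "roll": 0, "gripper": -0.7}
  ]
}}

```text
clock: 9.87
eef_pos: [627.0, 282.7, 288.6]
eef_rot: [3.14, -0.001, 1.686]
wrist_force: [-1.5, 1.5, 6.2]
finger_gap: 30.4
finger_force: 25.0
```

Request:
{"op": "carry_out", "data": {
  "deltas": [
    {"dp": [0, 0, 0], "roll": 0, "gripper": -0.7},
    {"dp": [0, 0, 0], "roll": 0, "gripper": -0.7},
    {"dp": [0, 0, 0], "roll": 0, "gripper": -0.7},
    {"dp": [0, 0, 0], "roll": 0, "gripper": -0.7},
    {"dp": [0, 0, 0], "roll": 0, "gripper": -0.7},
    {"dp": [0, 0, 0], "roll": 0, "gripper": -0.7},
    {"dp": [0, 0, 0], "roll": 0, "gripper": -0.7},
    {"dp": [0, 0, 0], "roll": 0, "gripper": -0.7},
    {"dp": [0, 0, 0], "roll": 0, "gripper": -0.7},
    {"dp": [0, 0, 0], "roll": 0, "gripper": -0.7}
  ]
}}

```text
clock: 10.7
eef_pos: [627.0, 282.5, 288.6]
eef_rot: [3.14, -0.001, 1.685]
wrist_force: [-2.4, 1.3, 6.7]
finger_gap: 30.0
finger_force: 25.0
```

Held. Now swing to the +0.5 side.

Request:
{"op": "carry_out", "data": {
  "deltas": [
    {"dp": [-15, 0.5, -7.5], "roll": 0, "gripper": -0.7},
    {"dp": [-31, 0.5, -13.5], "roll": 0, "gripper": -0.7},
    {"dp": [-47, 1, -17.5], "roll": 0, "gripper": -0.7},
    {"dp": [-64, 1.5, -20], "roll": 0, "gripper": -0.7},
    {"dp": [-81, 2, -21], "roll": 0, "gripper": -0.7},
    {"dp": [-98, 2.5, -20], "roll": 0, "gripper": -0.7},
    {"dp": [-115, 3, -17.5], "roll": 0, "gripper": -0.7},
    {"dp": [-131, 3.5, -13.5], "roll": 0, "gripper": -0.7},
    {"dp": [-147, 4, -7.5], "roll": 0, "gripper": -0.7},
    {"dp": [-162, 4, 0], "roll": 0, "gripper": -0.7},
    {"dp": [-162, 4, 0], "roll": 0, "gripper": -0.7},
    {"dp": [-162, 4, 0], "roll": 0, "gripper": -0.7}
  ]
}}

```text
clock: 11.7
eef_pos: [649.9, 119.2, 287.6]
eef_rot: [3.141, 0.001, 1.683]
wrist_force: [0.5, -0.2, 5.6]
finger_gap: 30.1
finger_force: 25.0
```

Request:
{"op": "carry_out", "data": {
  "deltas": [
    {"dp": [0, 0, 0], "roll": 0, "gripper": -0.7},
    {"dp": [0, 0, 0], "roll": 0, "gripper": -0.7},
    {"dp": [0, 0, 0], "roll": 0, "gripper": -0.7},
    {"dp": [0, 0, 0], "roll": 0, "gripper": -0.7},
    {"dp": [0, 0, 0], "roll": 0, "gripper": -0.7},
    {"dp": [0, 0, 0], "roll": 0, "gripper": -0.7},
    {"dp": [0, 0, 0], "roll": 0, "gripper": -0.7},
    {"dp": [0, 0, 0], "roll": 0, "gripper": -0.7},
    {"dp": [0, 0, 0], "roll": 0, "gripper": -0.7},
    {"dp": [0, 0, 0], "roll": 0, "gripper": -0.7},
    {"dp": [0, 0, 0], "roll": 0, "gripper": -0.7},
    {"dp": [0, 0, 0], "roll": 0, "gripper": -0.7}
  ]
}}

```text
clock: 12.7
eef_pos: [649.8, 120.2, 288.1]
eef_rot: [3.14, 0.001, 1.684]
wrist_force: [1.1, 0.2, 6.1]
finger_gap: 30.1
finger_force: 25.0
```

```bash
python3 -c "
from h import *
s=snap('side','s5')
import cv2
a=cv2.resize(s[90:230,240:380],(500,500),interpolation=2)
cv2.imwrite('pics/c5.png',a[:,:,::-1])
"
```

```text
(no output)
```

View pics/c5.png

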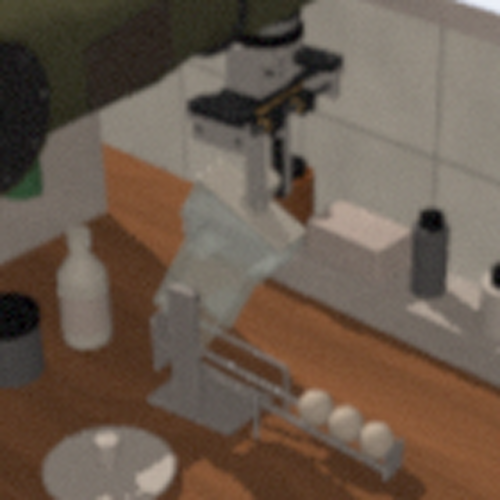

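Request:
{"op": "carry_out", "data": {
  "deltas": [
    {"dp": [15, 0, -7.5], "roll": 0, "gripper": -0.7},
    {"dp": [31, -0.5, -13.5], "roll": 0, "gripper": -0.7},
    {"dp": [47, -1, -17.5], "roll": 0, "gripper": -0.7},
    {"dp": [64, -1.5, -20], "roll": 0, "gripper": -0.7},
    {"dp": [81, -2, -21], "roll": 0, "gripper": -0.7},
    {"dp": [81, -2, -21], "roll": 0, "gripper": -0.7},
    {"dp": [81, -2, -21], "roll": 0, "gripper": 0.2},
    {"dp": [81, -2, -21], "roll": 0, "gripper": 0.3},
    {"dp": [81, -2, -21], "roll": 0, "gripper": 0.3},
    {"dp": [81, -2, -50], "roll": 0, "gripper": 0.3},
    {"dp": [81, -2, -85], "roll": 0, "gripper": 0.3},
    {"dp": [81, -2, -115], "roll": 0, "gripper": 0.3}
  ],
  "newtons": 10
}}

```text
clock: 13.75
eef_pos: [638.0, 200.7, 404.2]
eef_rot: [-3.141, 0.0, 1.684]
wrist_force: [1.1, 0.1, 0.8]
finger_gap: 60.8
finger_force: 0.0
```

```bash
python3 -c "
from h import *
print(read_state()['eef_pos'],read_state()['finger_gap'])
snap('side','s6')
for d in models.cut_out('side','soap0'): print('s',round(d['p'],2),d['box'])
s=read_state();to((580,-60,390),YS+np.pi/2)
"
```

```text
[638.  200.7 404.2] 60.77030153635772
s 0.65 [332.3, 203.5, 343.9, 214.2]
s 0.37 [339.9, 207.3, 351.8, 220.0]
dp [-252.6  -87.8   17.1] roll -0.057923552584014715
```

```bash
sed -i 's/^YS=.*/YS=0.14; PIV=np.array([638.4,201.4,155.])/' h.py; python3 -c "
from h import *
print(st(0,-225,35)); to((669,-21,130),YS+np.pi/2); to((669,-21,16),YS+np.pi/2)
"
```

```text
[669.8 -21.4  35. ]
dp [-224.1    2.9  277.9] roll -1.5476138199241518
dp [-224.2    2.   391.9] roll -1.5476138199241518
```

Request:
{"op": "carry_out", "data": {
  "deltas": [
    {"dp": [-40, 0.5, 0], "roll": -1, "gripper": 0.5},
    {"dp": [-80, 1, 0], "roll": -1.5, "gripper": 0.5},
    {"dp": [-120, 1.5, 15], "roll": -1.5, "gripper": 0.5},
    {"dp": [-155, 2, 35], "roll": -1.5, "gripper": 0.5},
    {"dp": [-185, 2.5, 60], "roll": -1.5, "gripper": 0.5},
    {"dp": [-210, 3, 90], "roll": -1.5, "gripper": 0.5},
    {"dp": [-224, 3, 125], "roll": -1.5, "gripper": 0.5},
    {"dp": [-224, 3, 165], "roll": -1.5, "gripper": 0.5},
    {"dp": [-224, 3, 205], "roll": -1.5, "gripper": 0.5},
    {"dp": [-224, 3, 240], "roll": -1.5, "gripper": 0.5},
    {"dp": [-224, 3, 270], "roll": -1.5, "gripper": 0.5},
    {"dp": [-224, 3, 278], "roll": -1.5, "gripper": 0.5}
  ]
}}

```text
clock: 14.85
eef_pos: [664.2, -21.3, 118.5]
eef_rot: [-3.134, -0.002, 1.71]
wrist_force: [-0.0, -0.3, -0.8]
finger_gap: 70.2
finger_force: 0.0
```

```bash
python3 -c "
from h import *
s=snap('side','s7')
import cv2
a=cv2.resize(s[120:240,250:400],(800,600)[:2] and (750,600),interpolation=2)
cv2.imwrite('pics/c7.png',a[:,:,::-1])
for p in [(669.8,-21.4,35),(666,-21,35)]: print((proj('side',p)-[250,120])*5)
e=read_state()['eef_pos'];print(e,(proj('side',e)-[250,120])*5); to((669,-21,16),YS+np.pi/2)
"
```

```text
[478.7 467.7]
[475.1 469.7]
[664.8 -21.1 119.9] [476.9 381.3]
dp [ -0.6   4.9 103.9] roll -0.03631424823511509
```

View pics/c7.png

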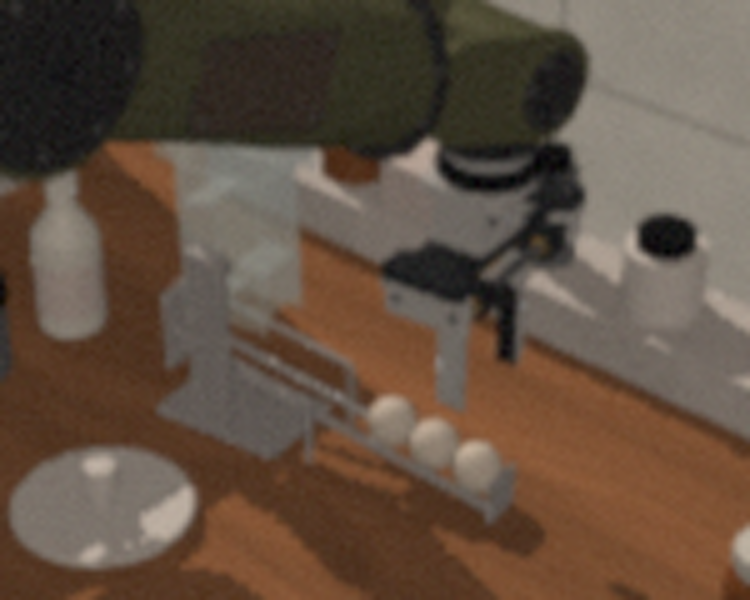

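Request:
{"op": "carry_out", "data": {
  "deltas": [
    {"dp": [0, 2, 25], "roll": 0, "gripper": 0.5},
    {"dp": [0, 3.5, 50], "roll": 0, "gripper": 0.5},
    {"dp": [0, 3.5, 72], "roll": 0, "gripper": 0.5},
    {"dp": [0, 3.5, 90], "roll": 0, "gripper": 0.5},
    {"dp": [0, 3.5, 99], "roll": 0, "gripper": 0.5},
    {"dp": [0, 3.5, 103], "roll": 0, "gripper": 0.5},
    {"dp": [0, 3.5, 103], "roll": 0, "gripper": 0.2},
    {"dp": [0, 3.5, 103], "roll": 0, "gripper": 0},
    {"dp": [0, 3.5, 103], "roll": 0, "gripper": -0.2},
    {"dp": [0, 3.5, 103], "roll": 0, "gripper": -0.4},
    {"dp": [0, 3.5, 103], "roll": 0, "gripper": -0.4},
    {"dp": [0, 3.5, 103], "roll": 0, "gripper": -0.4}
  ],
  "newtons": 10
}}

```text
clock: 15.9
eef_pos: [670.4, -20.3, 22.0]
eef_rot: [3.141, 0.0, 1.711]
wrist_force: [-0.6, -0.6, 1.4]
finger_gap: 39.3
finger_force: 10.0
```

```bash
python3 -c "
from h import *
viewer.camera('top');c,b,p=cen('top','dish',np.array([422,182]));print(c,b,p,onz('top',*c,58))
viewer.camera('side');c,b,p=cen('side','dish',np.array([380,264]));print(c,b,p,proj('side',(534,-290,30)))
c=np.array([534,-290])
to((534,-320,120),YS+np.pi/2)
"
```

```text
[422.3 180.6] [398.7, 157.6, 445.9, 203.5] 0.71 [ 536.1 -287.4   58. ]
[320.5 190.8] [282.3, 160.5, 358.6, 221.2] 0.45 [380.8 264.7]
dp [-277.7 -176.8  -98.2] roll 0.008243293645605831
```

Request:
{"op": "carry_out", "data": {
  "deltas": [
    {"dp": [0, 0, -20], "roll": 0, "gripper": -0.4},
    {"dp": [0, 0, -50], "roll": 0, "gripper": -0.4},
    {"dp": [0, 0, -80], "roll": 0, "gripper": -0.4},
    {"dp": [-20, -13, -98], "roll": 0, "gripper": -0.4},
    {"dp": [-50, -32, -98], "roll": 0, "gripper": -0.4},
    {"dp": [-85, -54, -98], "roll": 0, "gripper": -0.4},
    {"dp": [-120, -76, -98], "roll": 0, "gripper": -0.4},
    {"dp": [-155, -99, -98], "roll": 0, "gripper": -0.4},
    {"dp": [-190, -121, -98], "roll": 0, "gripper": -0.4},
    {"dp": [-225, -143, -98], "roll": 0, "gripper": -0.4},
    {"dp": [-255, -162, -98], "roll": 0, "gripper": -0.4},
    {"dp": [-277, -176, -98], "roll": 0, "gripper": -0.4}
  ]
}}

```text
clock: 17.1
eef_pos: [533.0, -321.8, 119.4]
eef_rot: [-3.141, 0.0, 1.709]
wrist_force: [-0.7, -0.0, -0.2]
finger_gap: 39.2
finger_force: 10.0
```

Request:
{"op": "carry_out", "data": {
  "deltas": [
    {"dp": [0, 0, 0], "roll": 0, "gripper": -0.4},
    {"dp": [0, 0, 0], "roll": 0, "gripper": -0.4}
  ]
}}

```text
clock: 17.27
eef_pos: [534.0, -320.1, 119.2]
eef_rot: [-3.141, -0.0, 1.709]
wrist_force: [-0.2, 0.8, -0.1]
finger_gap: 39.2
finger_force: 10.0
```

```bash
python3 -c "
from h import *
snap('top','t8');c,b,p=cen('top','dish',np.array([422,182]));print(c,b,p,onz('top',*c,58))
s=snap('side','s8')
import cv2
cv2.imwrite('pics/c8.png',cv2.resize(s[150:300,300:450],(600,600),interpolation=2)[:,:,::-1])
th=np.linspace(0,6.28,9)[:-1]
for cc in [(535,-289)]: print([((proj('side',(cc[0]+71*np.cos(a),cc[1]+71*np.sin(a),60))-[300,150])*4).round().tolist() for a in th])
print(read_state()['eef_pos'],(proj('side',read_state()['eef_pos'])-[300,150])*4)
to((535,-319,15))
"
```

```text
[417.7 178.6] [400.1, 157.6, 435.3, 199.7] 0.85 [ 541.6 -273.8   58. ]
[[375.0, 390.0], [313.0, 376.0], [259.0, 394.0], [241.0, 434.0], [273.0, 476.0], [338.0, 492.0], [396.0, 472.0], [410.0, 429.0]]
[ 535.1 -318.1  119.3] [359.6 394.2]
dp [ -0.9  -0.2 104.3] roll None
```

View pics/c8.png

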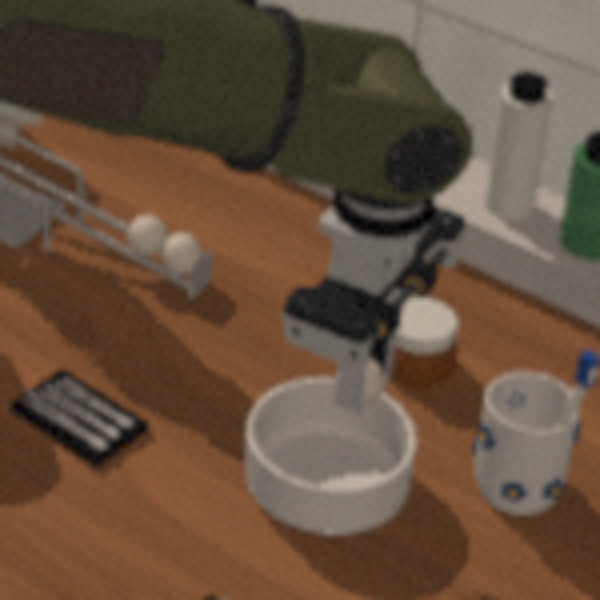

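Request:
{"op": "carry_out", "data": {
  "deltas": [
    {"dp": [0, 0, 25], "roll": 0, "gripper": -0.4},
    {"dp": [0, 0, 50], "roll": 0, "gripper": -0.4},
    {"dp": [0, 0, 75], "roll": 0, "gripper": -0.4},
    {"dp": [0, 0, 92], "roll": 0, "gripper": -0.4},
    {"dp": [0, 0, 101], "roll": 0, "gripper": -0.4},
    {"dp": [0, 0, 103], "roll": 0, "gripper": -0.4},
    {"dp": [0, 0, 103], "roll": 0, "gripper": -0.4},
    {"dp": [0, 0, 103], "roll": 0, "gripper": -0.1},
    {"dp": [0, 0, 103], "roll": 0, "gripper": 0},
    {"dp": [0, 0, 103], "roll": 0, "gripper": 0.06},
    {"dp": [0, 0, 80], "roll": 0, "gripper": 0.06},
    {"dp": [0, 0, 45], "roll": 0, "gripper": 0.06}
  ]
}}

```text
clock: 18.42
eef_pos: [533.3, -318.3, 72.7]
eef_rot: [-3.138, -0.003, 1.711]
wrist_force: [0.8, -1.0, -0.2]
finger_gap: 50.1
finger_force: 0.0
```

```bash
python3 -c "
from h import *
print(read_state()['eef_pos']);to((535,-319,120)); to((669.5,-21,130)); to((669.5,-21,19),YS+np.pi/2)
"
```

```text
[ 533.3 -318.3   72.7]
dp [ -0.8   1.5 -47.3] roll None
dp [275.6 176.2 -57.1] roll None
dp [275.2 176.6  53.9] roll 0.0011815585624930236
```

Request:
{"op": "carry_out", "data": {
  "deltas": [
    {"dp": [0, 0, -30], "roll": 0, "gripper": 0.3},
    {"dp": [5, 3, -55], "roll": 0, "gripper": 0.5},
    {"dp": [35, 22, -57], "roll": 0, "gripper": 0.5},
    {"dp": [70, 45, -57], "roll": 0, "gripper": 0.5},
    {"dp": [105, 67, -57], "roll": 0, "gripper": 0.5},
    {"dp": [140, 90, -57], "roll": 0, "gripper": 0.5},
    {"dp": [175, 112, -57], "roll": 0, "gripper": 0.5},
    {"dp": [210, 134, -57], "roll": 0, "gripper": 0.5},
    {"dp": [240, 153, -57], "roll": 0, "gripper": 0.5},
    {"dp": [262, 168, -57], "roll": 0, "gripper": 0.5},
    {"dp": [276, 176, -57], "roll": 0, "gripper": 0.5},
    {"dp": [276, 176, -57], "roll": 0, "gripper": 0.5}
  ]
}}

```text
clock: 19.42
eef_pos: [671.0, -18.6, 131.7]
eef_rot: [3.141, -0.0, 1.714]
wrist_force: [-0.5, 0.0, 0.7]
finger_gap: 70.7
finger_force: 0.0
```

```bash
python3 -c "
from h import *
print(read_state()['eef_pos'])
s=snap('side','s9');t=snap('top','t9')
import cv2
a=cv2.resize(s[150:290,300:440],(400,400),interpolation=2);b=cv2.resize(t[110:250,310:450],(400,400),interpolation=2)
cv2.imwrite('pics/c9.png',np.hstack([a,b])[:,:,::-1])
print((proj('side',(669,-21,35))-[300,150])*400/140);to((669.5,-21,19),YS+np.pi/2)
"
```

```text
[671.  -18.6 131.7]
[130.1 181.7]
dp [  0.9  -0.6 112.6] roll 0.02327611523480755
```

View pics/c9.png

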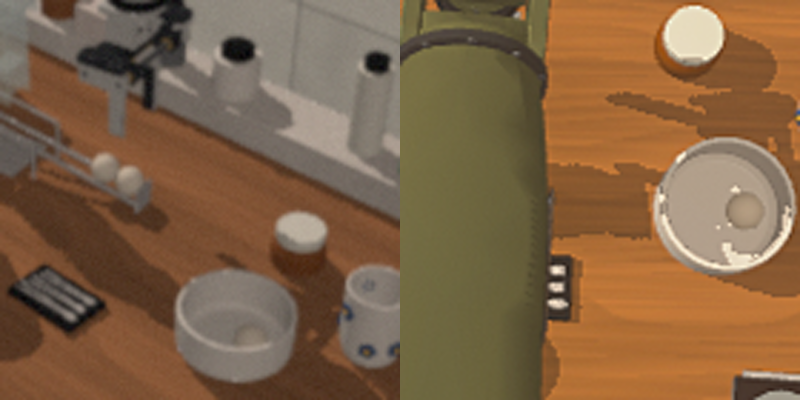

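Request:
{"op": "carry_out", "data": {
  "deltas": [
    {"dp": [0, -0.5, 25], "roll": 0, "gripper": 0.5},
    {"dp": [0, -0.5, 50], "roll": 0, "gripper": 0.5},
    {"dp": [0, -0.5, 75], "roll": 0, "gripper": 0.5},
    {"dp": [0, -0.5, 95], "roll": 0, "gripper": 0.5},
    {"dp": [0, -0.5, 106], "roll": 0, "gripper": 0.5},
    {"dp": [0, -0.5, 110], "roll": 0, "gripper": 0.5},
    {"dp": [0, -0.5, 110], "roll": 0, "gripper": 0.2},
    {"dp": [0, -0.5, 110], "roll": 0, "gripper": 0},
    {"dp": [0, -0.5, 110], "roll": 0, "gripper": -0.2},
    {"dp": [0, -0.5, 110], "roll": 0, "gripper": -0.4},
    {"dp": [0, -0.5, 110], "roll": 0, "gripper": -0.4},
    {"dp": [0, -0.5, 110], "roll": 0, "gripper": -0.4}
  ]
}}

```text
clock: 20.52
eef_pos: [670.0, -21.4, 22.1]
eef_rot: [3.141, 0.0, 1.711]
wrist_force: [0.2, -1.1, 1.9]
finger_gap: 39.2
finger_force: 10.0
```

```bash
python3 -c "
from h import *
print('ball1',onz('top',430.75,183.5,26),'dish',onz('top',423.75,181.75,60))
to((535,-262,120),YS+np.pi/2)
"
```

```text
ball1 [ 533.3 -320.    26. ] dish [ 532.2 -291.2   60. ]
dp [-219.4 -167.3  -98. ] roll 0.016270123712672557
```

Request:
{"op": "carry_out", "data": {
  "deltas": [
    {"dp": [0, 0, -20], "roll": 0, "gripper": -0.4},
    {"dp": [0, 0, -50], "roll": 0, "gripper": -0.4},
    {"dp": [0, 0, -80], "roll": 0, "gripper": -0.4},
    {"dp": [-15, -11, -98], "roll": 0, "gripper": -0.4},
    {"dp": [-40, -31, -98], "roll": 0, "gripper": -0.4},
    {"dp": [-70, -54, -98], "roll": 0, "gripper": -0.4},
    {"dp": [-100, -77, -98], "roll": 0, "gripper": -0.4},
    {"dp": [-130, -100, -98], "roll": 0, "gripper": -0.4},
    {"dp": [-160, -123, -98], "roll": 0, "gripper": -0.4},
    {"dp": [-190, -146, -98], "roll": 0, "gripper": -0.4},
    {"dp": [-210, -161, -98], "roll": 0, "gripper": -0.4},
    {"dp": [-219, -168, -98], "roll": 0, "gripper": -0.4}
  ]
}}

```text
clock: 21.52
eef_pos: [532.5, -264.3, 119.7]
eef_rot: [3.142, 0.0, 1.708]
wrist_force: [-1.0, 0.5, -0.2]
finger_gap: 39.1
finger_force: 10.0
```

```bash
python3 -c "
from h import *
import cv2
print(read_state()['eef_pos'],read_state()['finger_gap'])
s=snap('side','s10'); g=s.astype(int)
old=cv2.imread('pics/s9.png')[:,:,::-1].astype(int)
m=np.abs(g-old).sum(2)>90
print('changed near dish', m[245:285,355:410].sum()) 
to((534,-262,15))
"
```

```text
[ 532.5 -264.3  119.7] 39.109986120405146
changed near dish 143
dp [  2.4   1.8 104.7] roll None
```

Request:
{"op": "carry_out", "data": {
  "deltas": [
    {"dp": [0, 0, 25], "roll": 0, "gripper": -0.4},
    {"dp": [0, 0, 50], "roll": 0, "gripper": -0.4},
    {"dp": [0, 0, 75], "roll": 0, "gripper": -0.4},
    {"dp": [0, 0, 92], "roll": 0, "gripper": -0.4},
    {"dp": [0, 0, 101], "roll": 0, "gripper": -0.4},
    {"dp": [0, 0, 103], "roll": 0, "gripper": -0.4},
    {"dp": [0, 0, 103], "roll": 0, "gripper": -0.4},
    {"dp": [0, 0, 103], "roll": 0, "gripper": -0.1},
    {"dp": [0, 0, 103], "roll": 0, "gripper": 0},
    {"dp": [0, 0, 103], "roll": 0, "gripper": 0.06},
    {"dp": [0, 0, 80], "roll": 0, "gripper": 0.06},
    {"dp": [0, 0, 45], "roll": 0, "gripper": 0.06}
  ]
}}

```text
clock: 22.57
eef_pos: [532.7, -260.9, 72.9]
eef_rot: [-3.138, -0.003, 1.711]
wrist_force: [-0.2, -0.0, 0.5]
finger_gap: 49.8
finger_force: 0.0
```

```bash
python3 -c "
from h import *
print(read_state()['eef_pos']); to((669.7,-21,130),YS+np.pi/2)
"
```

```text
[ 532.7 -260.9   72.9]
dp [218.6 168.9 -57.1] roll -0.0001787764188776464
```

Request:
{"op": "carry_out", "data": {
  "deltas": [
    {"dp": [0, 0, -30], "roll": 0, "gripper": 0.3},
    {"dp": [5, 4, -55], "roll": 0, "gripper": 0.5},
    {"dp": [28, 21, -57], "roll": 0, "gripper": 0.5},
    {"dp": [55, 42, -57], "roll": 0, "gripper": 0.5},
    {"dp": [85, 65, -57], "roll": 0, "gripper": 0.5},
    {"dp": [115, 88, -57], "roll": 0, "gripper": 0.5},
    {"dp": [145, 111, -57], "roll": 0, "gripper": 0.5},
    {"dp": [172, 132, -57], "roll": 0, "gripper": 0.5},
    {"dp": [195, 150, -57], "roll": 0, "gripper": 0.5},
    {"dp": [211, 162, -57], "roll": 0, "gripper": 0.5},
    {"dp": [218, 168, -57], "roll": 0, "gripper": 0.5},
    {"dp": [218, 168, -57], "roll": 0, "gripper": 0.5}
  ]
}}

```text
clock: 23.57
eef_pos: [670.5, -21.0, 131.6]
eef_rot: [3.141, 0.0, 1.713]
wrist_force: [0.8, -0.4, -0.1]
finger_gap: 70.9
finger_force: 0.0
```

```bash
python3 -c "
from h import *
print(read_state()['eef_pos'])
s=snap('side','s11');t=snap('top','t11')
import cv2
a=cv2.resize(s[150:290,300:440],(400,400),interpolation=2);b=cv2.resize(t[110:250,310:450],(400,400),interpolation=2)
cv2.imwrite('pics/c11.png',np.hstack([a,b])[:,:,::-1])
to((669.7,-21,20),YS+np.pi/2)
"
```

```text
[670.5 -21.  131.6]
dp [  2.2   0.3 111.6] roll -0.01077467562456036
```

View pics/c11.png

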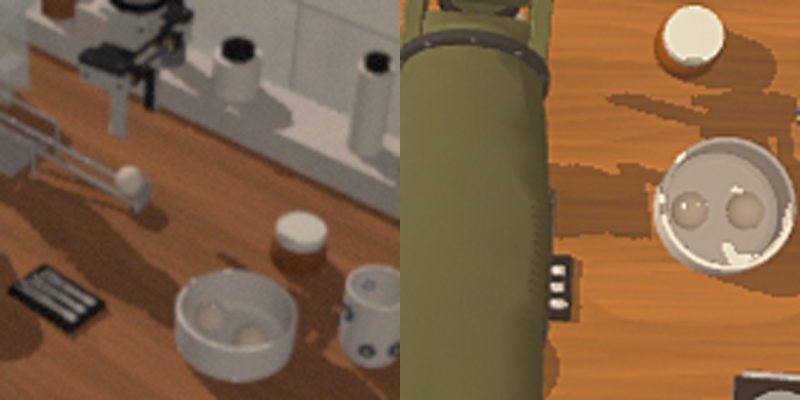

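Request:
{"op": "carry_out", "data": {
  "deltas": [
    {"dp": [0, 0, 25], "roll": 0, "gripper": 0.5},
    {"dp": [0, 0, 50], "roll": 0, "gripper": 0.5},
    {"dp": [0, 0, 75], "roll": 0, "gripper": 0.5},
    {"dp": [0, 0, 95], "roll": 0, "gripper": 0.5},
    {"dp": [0, 0, 106], "roll": 0, "gripper": 0.5},
    {"dp": [0, 0, 110], "roll": 0, "gripper": 0.5},
    {"dp": [0, 0, 110], "roll": 0, "gripper": 0.2},
    {"dp": [0, 0, 110], "roll": 0, "gripper": 0},
    {"dp": [0, 0, 110], "roll": 0, "gripper": -0.2},
    {"dp": [0, 0, 110], "roll": 0, "gripper": -0.4},
    {"dp": [0, 0, 110], "roll": 0, "gripper": -0.4},
    {"dp": [0, 0, 110], "roll": 0, "gripper": -0.4}
  ]
}}

```text
clock: 24.67
eef_pos: [670.2, -22.4, 22.1]
eef_rot: [3.141, 0.0, 1.711]
wrist_force: [-1.2, -0.7, 1.5]
finger_gap: 39.3
finger_force: 10.0
```

```bash
python3 -c "
from h import *
to((566,-291,120),0)
"
```

```text
dp [-251.5 -140.6  -98. ] roll -81.96646923973003
```

Request:
{"op": "carry_out", "data": {
  "deltas": [
    {"dp": [0, 0, -20], "roll": 0, "gripper": -0.4},
    {"dp": [0, 0, -50], "roll": 0, "gripper": -0.4},
    {"dp": [0, 0, -80], "roll": 0, "gripper": -0.4},
    {"dp": [-16, -9, -98], "roll": 7, "gripper": -0.4},
    {"dp": [-45, -25, -98], "roll": 14, "gripper": -0.4},
    {"dp": [-80, -45, -98], "roll": 21, "gripper": -0.4},
    {"dp": [-115, -64, -98], "roll": 28, "gripper": -0.4},
    {"dp": [-150, -84, -98], "roll": 35, "gripper": -0.4},
    {"dp": [-185, -103, -98], "roll": 42, "gripper": -0.4},
    {"dp": [-220, -123, -98], "roll": 49, "gripper": -0.4},
    {"dp": [-242, -135, -98], "roll": 56, "gripper": -0.4},
    {"dp": [-251, -140, -98], "roll": 63, "gripper": -0.4}
  ]
}}

```text
clock: 25.67
eef_pos: [564.8, -293.9, 119.7]
eef_rot: [3.141, 0.0, 0.602]
wrist_force: [0.9, 1.5, -0.5]
finger_gap: 39.1
finger_force: 10.0
```

Request:
{"op": "carry_out", "data": {
  "deltas": [
    {"dp": [0, 0, 0], "roll": 7, "gripper": -0.4},
    {"dp": [0, 0, 0], "roll": 14, "gripper": -0.4},
    {"dp": [0, 0, 0], "roll": 21, "gripper": -0.4},
    {"dp": [0, 0, 0], "roll": 28, "gripper": -0.4},
    {"dp": [0, 0, 0], "roll": 35, "gripper": -0.4},
    {"dp": [0, 0, 0], "roll": 35, "gripper": -0.4},
    {"dp": [0, 0, 0], "roll": 35, "gripper": -0.4}
  ]
}}

```text
clock: 26.25
eef_pos: [566.4, -290.4, 119.6]
eef_rot: [3.142, -0.0, 0.004]
wrist_force: [0.2, -0.1, -1.3]
finger_gap: 39.6
finger_force: 10.0
```

```bash
python3 -c "
from h import *
import cv2
print(read_state()['eef_pos'],read_state()['finger_gap'],read_state()['eef_rot'])
s=snap('side','s12')
g=lambda n:cv2.matchTemplate(cv2.imread('pics/s12.png')[240:292,350:412],cv2.imread('pics/s11.png')[258:286,360:402],cv2.TM_CCOEFF_NORMED)
r=g(0);print(r.max(),np.unravel_index(r.argmax(),r.shape),'expect 18,10')
to((566,-291,16),0)
"
```

```text
[ 566.4 -290.4  119.6] 39.56281793009813 [ 3.1 -0.   0. ]
0.91304284 (np.int64(18), np.int64(10)) expect 18,10
dp [ -0.4   0.6 103.6] roll 0.2936593249722108
```

Dish unmoved; place the third ball.

Request:
{"op": "carry_out", "data": {
  "deltas": [
    {"dp": [0, 0, 25], "roll": 0, "gripper": -0.4},
    {"dp": [0, 0, 50], "roll": 0, "gripper": -0.4},
    {"dp": [0, 0, 72], "roll": 0, "gripper": -0.4},
    {"dp": [0, 0, 88], "roll": 0, "gripper": -0.4},
    {"dp": [0, 0, 98], "roll": 0, "gripper": -0.4},
    {"dp": [0, 0, 102], "roll": 0, "gripper": -0.4},
    {"dp": [0, 0, 102], "roll": 0, "gripper": -0.4},
    {"dp": [0, 0, 102], "roll": 0, "gripper": -0.1},
    {"dp": [0, 0, 102], "roll": 0, "gripper": 0},
    {"dp": [0, 0, 102], "roll": 0, "gripper": 0.04},
    {"dp": [0, 0, 80], "roll": 0, "gripper": 0.04},
    {"dp": [0, 0, 45], "roll": 0, "gripper": 0.04}
  ]
}}

```text
clock: 27.3
eef_pos: [565.0, -289.7, 72.5]
eef_rot: [-3.139, 0.005, 0.001]
wrist_force: [0.4, 0.3, 0.3]
finger_gap: 49.0
finger_force: 0.0
```

```bash
python3 -c "
from h import *
print(read_state()['eef_pos'])
to((456.5,184.5,170),0);to((456.5,184.5,170),YS+np.pi/2)
"
```

```text
[ 565.  -289.7   72.5]
dp [-108.6 -474.5  -95.7] roll 0.039752301895731534
dp [-108.6 -474.5  -95.7] roll 82.01834317006421
```

Request:
{"op": "carry_out", "data": {
  "deltas": [
    {"dp": [0, 0, -35], "roll": 0, "gripper": 0.04},
    {"dp": [0, -5, -70], "roll": 0, "gripper": 0.04},
    {"dp": [-8, -30, -96], "roll": 0, "gripper": 0.04},
    {"dp": [-16, -65, -96], "roll": 0, "gripper": 0.04},
    {"dp": [-24, -100, -96], "roll": 0, "gripper": 0.04},
    {"dp": [-32, -140, -96], "roll": 0, "gripper": 0.04},
    {"dp": [-40, -175, -96], "roll": 0, "gripper": 0.04},
    {"dp": [-46, -200, -96], "roll": 0, "gripper": 0.04},
    {"dp": [-48, -210, -96], "roll": 0, "gripper": 0.04},
    {"dp": [-48, -210, -96], "roll": 0, "gripper": 0.04}
  ]
}}

```text
clock: 28.13
eef_pos: [518.4, -79.0, 171.3]
eef_rot: [3.141, -0.001, 0.003]
wrist_force: [-0.2, 0.2, 0.2]
finger_gap: 48.6
finger_force: 0.0
```

```bash
python3 -c "
from h import *
import cv2
t=snap('top','t13')
c,b,p=cen('top','lid',np.array([266,206]));print('lid',c,b,p,onz('top',*c,12))
c,b,p=cen('top','dish',np.array([422,182]));print('dish',c,b,p,onz('top',*c,58))
a=cv2.resize(t[165:245,225:305],(400,400),interpolation=2);b=cv2.resize(t[140:220,385:465],(400,400),interpolation=2)
cv2.imwrite('pics/c13.png',np.hstack([a,b])[:,:,::-1])
"
```

```text
lid [266.1 205.9] [240.3, 180.9, 292.0, 230.9] 0.86 [457.2 179.9  12. ]
dish [422.5 183.2] [399.8, 161.5, 445.1, 204.8] 0.8 [ 528.3 -287.8   58. ]
```

View pics/c13.png

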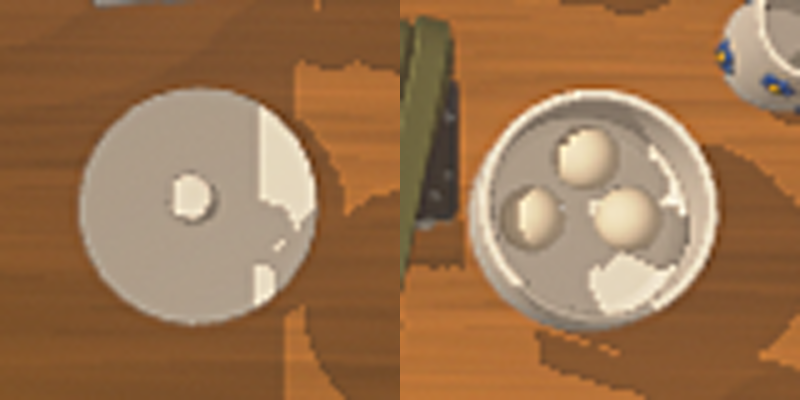

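```bash
python3 -c "
from h import *
print('disc',onz('top',264.4,206.2,15),'knob',onz('top',263.2,204.6,52),onz('top',263.5,205,45))
print('dish rim',onz('top',424,182,60))
print('ballmean',[onz('top',385+(x-400)/5,140+y/5,26) for x,y in((587,157),(532,217),(627,217))])
to((456.5,184.5,120),0);print(read_state()['joints'])
"
```

```text
disc [455.9 184.8  15. ] knob [456.1 183.9  52. ] [455.8 183.8  45. ]
dish rim [ 531.5 -292.    60. ]
ballmean [array([ 570.3, -295.1,   26. ]), array([ 532.6, -261.2,   26. ]), array([ 533.6, -318.9,   26. ])]
dp [ -62.3 -266.1   50.5] roll -0.007176795270552816
[-0.2  0.3  1.6 -0.   1.2  1.3]
```

Request:
{"op": "carry_out", "data": {
  "deltas": [
    {"dp": [-6, -25, 0], "roll": 0, "gripper": 0.1},
    {"dp": [-14, -60, 0], "roll": 0, "gripper": 0.1},
    {"dp": [-22, -98, 0], "roll": 0, "gripper": 0.1},
    {"dp": [-31, -136, 0], "roll": 0, "gripper": 0.1},
    {"dp": [-40, -174, 0], "roll": 0, "gripper": 0.1},
    {"dp": [-49, -210, 10], "roll": 0, "gripper": 0.1},
    {"dp": [-56, -238, 25], "roll": 0, "gripper": 0.1},
    {"dp": [-60, -256, 40], "roll": 0, "gripper": 0.1},
    {"dp": [-62, -266, 50], "roll": 0, "gripper": 0.1},
    {"dp": [-62, -266, 50], "roll": 0, "gripper": 0.1},
    {"dp": [-62, -266, 50], "roll": 0, "gripper": 0.1}
  ]
}}

```text
clock: 29.2
eef_pos: [456.7, 184.6, 120.3]
eef_rot: [3.141, 0.001, 0.0]
wrist_force: [-0.1, 0.2, 0.4]
finger_gap: 51.9
finger_force: 0.0
```

```bash
python3 -c "
from h import *
print(read_state()['eef_pos'])
s=snap('side','s14')
c,b,p=cen('side','lid',np.array([271,222]));print('lid',c,b,p,proj('side',(456,184.3,15)))
to((456,184.3,21),0)
"
```

```text
[456.7 184.6 120.3]
lid [270.8 223.6] [254.4, 211.1, 287.2, 236.0] 0.61 [269.9 221. ]
dp [ -1.2   0.  100.2] roll -0.05916689177162482
```

Request:
{"op": "carry_out", "data": {
  "deltas": [
    {"dp": [-0.5, 0, 25], "roll": 0, "gripper": 0.1},
    {"dp": [-0.5, 0, 50], "roll": 0, "gripper": 0.1},
    {"dp": [-0.5, 0, 72], "roll": 0, "gripper": 0.1},
    {"dp": [-0.5, 0, 88], "roll": 0, "gripper": 0.1},
    {"dp": [-0.5, 0, 97], "roll": 0, "gripper": 0.1},
    {"dp": [-0.5, 0, 99], "roll": 0, "gripper": 0.1},
    {"dp": [-0.5, 0, 99], "roll": 0, "gripper": -0.2},
    {"dp": [-0.5, 0, 99], "roll": 0, "gripper": -0.4},
    {"dp": [-0.5, 0, 99], "roll": 0, "gripper": -0.6},
    {"dp": [-0.5, 0, 99], "roll": 0, "gripper": -0.7},
    {"dp": [-0.5, 0, 99], "roll": 0, "gripper": -0.7},
    {"dp": [-0.5, 0, 99], "roll": 0, "gripper": -0.7}
  ],
  "newtons": 28
}}

```text
clock: 30.3
eef_pos: [456.3, 185.9, 22.5]
eef_rot: [-3.141, -0.002, 0.001]
wrist_force: [-0.2, 1.5, 5.9]
finger_gap: 27.7
finger_force: 28.0
```

Request:
{"op": "carry_out", "data": {
  "deltas": [
    {"dp": [0, 0, -10], "roll": 0, "gripper": -0.7},
    {"dp": [0, 0, -25], "roll": 0, "gripper": -0.7},
    {"dp": [0, 0, -50], "roll": 0, "gripper": -0.7},
    {"dp": [0, 0, -80], "roll": 0, "gripper": -0.7},
    {"dp": [0, 0, -110], "roll": 0, "gripper": -0.7},
    {"dp": [0, 0, -125], "roll": 0, "gripper": -0.7},
    {"dp": [0, 0, -130], "roll": 0, "gripper": -0.7},
    {"dp": [0, 0, -130], "roll": 0, "gripper": -0.7}
  ]
}}

```text
clock: 30.97
eef_pos: [455.8, 185.5, 152.5]
eef_rot: [-3.141, -0.002, 0.001]
wrist_force: [0.1, -0.1, -3.2]
finger_gap: 27.4
finger_force: 28.0
```

```bash
python3 -c "
from h import *
to((533,-291,150),0)
"
```

```text
dp [ 76.9 476.6   2.5] roll 0.03115846924706034
```

Request:
{"op": "carry_out", "data": {
  "deltas": [
    {"dp": [1, 8, 0], "roll": 0, "gripper": -0.7},
    {"dp": [4, 24, 0], "roll": 0, "gripper": -0.7},
    {"dp": [8, 48, 0], "roll": 0, "gripper": -0.7},
    {"dp": [12, 76, 0], "roll": 0, "gripper": -0.7},
    {"dp": [17, 106, 0], "roll": 0, "gripper": -0.7},
    {"dp": [22, 136, 0], "roll": 0, "gripper": -0.7},
    {"dp": [27, 166, 0], "roll": 0, "gripper": -0.7},
    {"dp": [32, 196, 0], "roll": 0, "gripper": -0.7},
    {"dp": [36, 222, 0], "roll": 0, "gripper": -0.7},
    {"dp": [40, 244, 0], "roll": 0, "gripper": -0.7},
    {"dp": [42, 258, 0], "roll": 0, "gripper": -0.7},
    {"dp": [43, 265, 0], "roll": 0, "gripper": -0.7}
  ]
}}

```text
clock: 31.97
eef_pos: [498.0, -81.5, 149.8]
eef_rot: [-3.141, 0.003, -0.001]
wrist_force: [0.6, 1.1, -4.2]
finger_gap: 27.2
finger_force: 28.0
```

```bash
python3 -c "
from h import *
import cv2
print(read_state()['finger_gap'],read_state()['eef_pos'])
t=snap('top','t15');s=snap('side','s15')
a=cv2.resize(t[130:230,310:470],(640,400),interpolation=2)
cv2.imwrite('pics/c15.png',a[:,:,::-1])
r=cv2.matchTemplate(cv2.imread('pics/t15.png')[150:214,390:460],cv2.imread('pics/t13.png')[157:207,398:448],cv2.TM_CCOEFF_NORMED)
print(r.max(),np.unravel_index(r.argmax(),r.shape),'expect 7,8')
to((533,-291,150),0)
"
```

```text
27.244775951157692 [498.  -81.5 149.8]
0.924973 (np.int64(7), np.int64(8)) expect 7,8
dp [ 35.  210.6   0. ] roll -0.05791346000312103
```

View pics/c15.png

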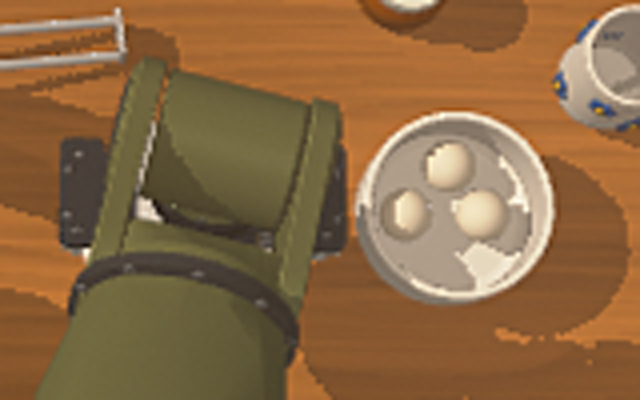

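Request:
{"op": "carry_out", "data": {
  "deltas": [
    {"dp": [2, 10, 0], "roll": 0, "gripper": -0.7},
    {"dp": [4, 28, 0], "roll": 0, "gripper": -0.7},
    {"dp": [9, 52, 0], "roll": 0, "gripper": -0.7},
    {"dp": [14, 80, 0], "roll": 0, "gripper": -0.7},
    {"dp": [19, 110, 0], "roll": 0, "gripper": -0.7},
    {"dp": [24, 140, 0], "roll": 0, "gripper": -0.7},
    {"dp": [28, 166, 0], "roll": 0, "gripper": -0.7},
    {"dp": [32, 188, 0], "roll": 0, "gripper": -0.7},
    {"dp": [34, 203, 0], "roll": 0, "gripper": -0.7},
    {"dp": [35, 210, 0], "roll": 0, "gripper": -0.7},
    {"dp": [35, 210, 0], "roll": 0, "gripper": -0.7},
    {"dp": [35, 210, 0], "roll": 0, "gripper": -0.7}
  ]
}}

```text
clock: 33.07
eef_pos: [533.9, -288.7, 151.1]
eef_rot: [-3.141, 0.001, 0.001]
wrist_force: [0.4, -0.0, -2.7]
finger_gap: 27.5
finger_force: 28.0
```

```bash
python3 -c "
from h import *
import cv2
print(read_state()['finger_gap'])
s=snap('side','s16')
cv2.imwrite('pics/c16.png',cv2.resize(s[150:300,300:450],(600,600),interpolation=2)[:,:,::-1])
to((533.5,-291,72),0)
"
```

```text
27.528474244904082
dp [-0.4  2.6 79.3] roll 0.07795544381632169
```

View pics/c16.png

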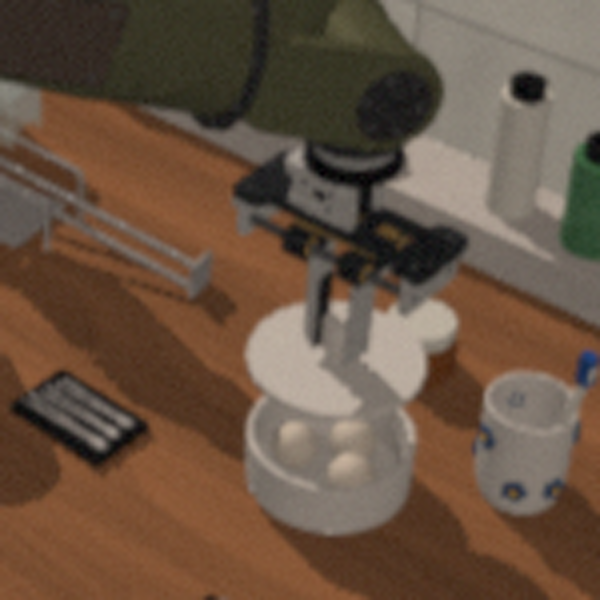

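```bash
python3 -c "
from h import *
th=np.linspace(0,6.283,73)
for r,z in ((73,145),(71,60)):
  q=np.array([(proj('side',(533.5+r*np.cos(a),-290+r*np.sin(a),z))-[300,150])*4 for a in th]);print(q.min(0),q.max(0))
print(read_state()['eef_pos'])
"
```

```text
[242.4 299.8] [423.6 416.8]
[240.4 377.4] [411.  493.2]
[ 533.9 -288.4  151.3]
```

Request:
{"op": "carry_out", "data": {
  "deltas": [
    {"dp": [0, 1.5, 15], "roll": 0, "gripper": -0.7},
    {"dp": [0, 1.5, 32], "roll": 0, "gripper": -0.7},
    {"dp": [0, 1.5, 48], "roll": 0, "gripper": -0.7},
    {"dp": [0, 1.5, 60], "roll": 0, "gripper": -0.7},
    {"dp": [0, 1.5, 67], "roll": 0, "gripper": -0.7},
    {"dp": [0, 1.5, 72], "roll": 0, "gripper": -0.7},
    {"dp": [0, 1.5, 75], "roll": 0, "gripper": -0.7},
    {"dp": [0, 1.5, 76], "roll": 0, "gripper": -0.7},
    {"dp": [0, 1.5, 76], "roll": 0, "gripper": -0.7},
    {"dp": [0, 1.5, 76], "roll": 0, "gripper": -0.7}
  ]
}}

```text
clock: 33.95
eef_pos: [534.1, -291.1, 76.0]
eef_rot: [3.141, -0.001, 0.001]
wrist_force: [0.9, -0.6, -2.0]
finger_gap: 27.5
finger_force: 28.0
```

Request:
{"op": "carry_out", "data": {
  "deltas": [
    {"dp": [0, 0, 0.8], "roll": 0, "gripper": -0.7},
    {"dp": [0, 0, 1.2], "roll": 0, "gripper": -0.7},
    {"dp": [0, 0, 1.2], "roll": 0, "gripper": -0.7},
    {"dp": [0, 0, 1.2], "roll": 0, "gripper": -0.3},
    {"dp": [0, 0, 1.2], "roll": 0, "gripper": 0.1},
    {"dp": [0, 0, 1.2], "roll": 0, "gripper": 0.1},
    {"dp": [0, 0, -15], "roll": 0, "gripper": 0.1},
    {"dp": [0, 0, -45], "roll": 0, "gripper": 0.1},
    {"dp": [0, 0, -85], "roll": 0, "gripper": 0.1},
    {"dp": [0, -30, -110], "roll": 0, "gripper": 0.1},
    {"dp": [-10, -65, -120], "roll": 0, "gripper": 0.1},
    {"dp": [-20, -100, -120], "roll": 0, "gripper": 0.1}
  ]
}}

```text
clock: 34.95
eef_pos: [514.4, -190.5, 198.3]
eef_rot: [3.14, -0.004, -0.0]
wrist_force: [0.8, 0.7, 0.3]
finger_gap: 51.5
finger_force: 0.0
```

Request:
{"op": "carry_out", "data": {
  "deltas": [
    {"dp": [-40, -40, 0], "roll": 0, "gripper": 0.1},
    {"dp": [-80, -70, 0], "roll": 0, "gripper": 0.1},
    {"dp": [-80, -100, 0], "roll": 0, "gripper": 0.1},
    {"dp": [-80, -100, 0], "roll": 0, "gripper": 0.1},
    {"dp": [-80, -100, 0], "roll": 0, "gripper": 0.1}
  ]
}}

```text
clock: 35.37
eef_pos: [433.5, -89.6, 196.3]
eef_rot: [3.141, -0.002, 0.003]
wrist_force: [0.2, -0.1, -0.5]
finger_gap: 51.6
finger_force: 0.0
```

```bash
python3 -c "
from h import *
import cv2
t=snap('top','t17');s=snap('side','s17')
a=cv2.resize(s[120:290,270:440],(400,400),interpolation=2);b=cv2.resize(t[130:230,370:470],(400,400),interpolation=2)
cv2.imwrite('pics/c17.png',np.hstack([a,b])[:,:,::-1])
"
```

```text
(no output)
```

View pics/c17.png

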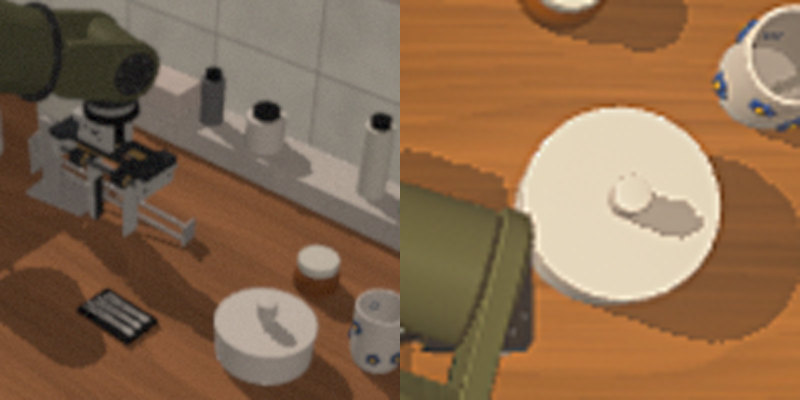

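The lid sits level on the dish (top crop: lid centre about (620,204); side crop: about (266,325)), the chute is empty and the bottle is hanging free.

```bash
python3 -c "
from h import *
print(manip.sign_off())"
```

```text
the job is handed in; nothing more can be done
None
```

I handed the job in at about 35 s: all three soap balls present were shaken out and lifted into the dish, the lid is seated level on the rim, and the bottle hangs straight; the hand-in gave no verdict.

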